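# Sort the empty salt tin from the full ones by weight

### The job

Three identical steel salt tins stand on the ledge under the braai hood: one is empty and two are full, and only their weight tells them apart. Lift tins to feel which is the empty one and stand it upright in the pulled-out tray of the black caddy, for refilling. The two full tins must be left standing where they were (put back any that you lifted), and no tin may be knocked over.

Things in the scene. Friction and masses are not known exactly. Their poses are not given: they have to be found in the camera images.
- tin_a: one of three identical closed steel tins with flat lids, 54 mm diameter, 105 mm tall, upright on the concrete ledge (top 40 mm above the work surface), 90 mm or more apart, centre to centre. Empty it weighs about 80 g, full 300 to 400 g; any of the three may be the empty one. Origin: centre of its underside; z is its upright axis
- tin_b: one of three identical closed steel tins with flat lids, 54 mm diameter, 105 mm tall, upright on the concrete ledge (top 40 mm above the work surface), 90 mm or more apart, centre to centre. Empty it weighs about 80 g, full 300 to 400 g; any of the three may be the empty one. Origin: centre of its underside; z is its upright axis
- tin_c: one of three identical closed steel tins with flat lids, 54 mm diameter, 105 mm tall, upright on the concrete ledge (top 40 mm above the work surface), 90 mm or more apart, centre to centre. Empty it weighs about 80 g, full 300 to 400 g; any of the three may be the empty one. Origin: centre of its underside; z is its upright axis
- tray: open black tray pulled out of the caddy towards the robot (its -x). 145 mm (x) by 135 mm (y), 28 mm high, walls and floor 4 mm thick. Origin: centre of its underside, 5 mm above the ledge; z up. At least 100 mm from its front edge (x = -72.5 mm) is open from above; the rest is under the caddy (70 mm high with its skewers, 160 mm wide). It slides stiffly (5 N) and may stay as it is

How it is judged:
By the outcome, as a careful person would: the job done as asked, in the order asked, and still so for the second after the job is handed in, with the robot touching nothing.
It also fails if it takes over 58 s, if anything falls off the work surface, if the arm or the gripper's body presses on something with over 40 N, if the wrist force passes 120 N, or if a joint passes its speed limit or range.

### The arm

A 6-joint arm with a two-finger parallel gripper is mounted at the origin on the work surface. World frame = base frame: x ahead of the robot, y to its left, z up, the work surface at z = 0. Lengths are in m, angles in rad, forces in N, time in s.
With the tool pointing down it reaches from about 0.275 to 0.75 m from the base axis. Payload 10.2 kg.
Tool frame: the origin (TCP) lies midway between the tips of the shut fingers; the grasp point (between the pads) lies 19 mm behind it; z points along the fingers, y is the line along which they close (so a half turn about z gives the same grasp; the last joint's range is limited). The gripper opens to 85 mm and grips with 20 to 120 N. Pads are 22 mm wide; open, the fingers measure 114 mm over their backs; the gripper's body (76 mm by 85 mm) begins 54 mm behind the grasp point. The pads swing forward as they close: fully open they stand 13 mm farther back than shut.
Start: joints at [1.005, 0.313, 1.498, -0, 1.331, -0.223], TCP at [0.176, 0.494, 0.207] pointing down, gripper open.
Joint ranges: [-2.94, 2.94], [-0.97, 2.17], [0.19, 2.56], [-1.23, 4.37], [0.02, 3.11], [-2.88, 2.88]. Speed limits (rad/s): [2.39, 2.39, 3.01, 3.14, 3.14, 3.14].

### API

Orientations are given as a unit quaternion [x, y, z, w].
In Python, from workcell import env gives the robot as it stands. The module is installed in compiled form; this text tells all that it offers.
- The arm moves only by the tool arm_command, never from a script. Its argument "commands" is a list of rows, each an object of numbers: "grip": the opening, from -1 (shut) to 1 (fully open); "x", "y", "z": the shift along the tool's x, y, z normalised to -1 to 1, where 1 is 80 mm; "yaw": the turn about the tool's z normalised to -1 to 1, where 1 is pi/2 rad. In form: [{"grip": .., "x": .., "y": .., "z": .., "yaw": ..}, ...]. A call has 1 to 8 rows; each row is the pose to reach, as a shift and turn from the pose commanded when the call began, along the tool's axes at that moment; what a row does not reach only later rows make up. A row lasts 1/10 s, in which the tool goes at most 50 mm and 8.59 degrees, less where a joint would pass 70% of its speed; a pose out of reach is approached as far as the arm can. A call with a number of a shift or a turn outside -1 to 1 is refused whole. A call with a gripper value outside its range is refused whole. The fingers move at their own pace and stop on an object; the grip force is fixed at half the most. Time passes only in rows, so rows that repeat a pose let the fingers close. It gives the time, the measured TCP pose, the force, the opening and the grip force at its end, in the units of the state.
- env.observe(): the state, without advancing time (a new reading comes with each control period).
- env.read_camera(name): name is "scene" or "top" or "wrist"; returns (picture, depth): 384x512x3 uint8, red, green, blue; 384x512 float32, m along the optical axis (not along the pixel's ray), 0 where there is no reading.
- env.camera_info(name): a dict with "camera_matrix" (3x3 intrinsics, pixels), "position" and "attitude" of the camera in the world; the wrist camera has in their place "tool_from_camera" (4x4, takes a point from camera to tool coordinates, whose origin is the TCP and whose axes are the flange's). Camera axes: x right, y down, z forward; pixel columns grow to the right and rows downward; lengths in m; the calibration is good to about 2 mm. A picture is of the moment at which its call begins: read the wrist's pose just before it. camera_info takes no time and is no camera call.
- env.job_done(): hands the job in; it is judged then, once.
The state is a dict: "time": time; "joints": joint angles; "qd": joint speeds; "joint_efforts": joint torques, N m; "position": TCP position; "orientation": TCP orientation; "force": force on the tool from outside, world axes, zero at the start; "torque": the same for the moment, N m; "grip_width": finger opening in m; "grasp_force": force on a finger pad.
Only numpy, scipy, OpenCV 4.12 (cv2) and the standard library are available. Lean on these libraries where they do the work, as an engineer would, in place of code of your own. Each camera call takes 0.05 s, during which the arm holds its last target. There are 200 camera calls.

## Working session

There is one attempt and no reset: what is moved stays moved. The work goes in short steps, Python scripts to look and compute and a tool call to move; the robot and the scene stay as the last step left them, time stands still between calls to the robot, and variables do not carry over. Pictures are saved under pics/ and viewed, at most 10 in all, crops included, and the job is handed in when it is done.

Besides the shell and the picture viewer there is one more tool, called after "Emit:" by a JSON object that holds its "method" and its "body", one argument or row to a line. arm_command: Moves the arm, as the interface text tells. Its arguments: {"type":"object","properties":{"commands":{"type":"array","items":{"type":"object","properties":{"grip":{"type":"number"},"x":{"type":"number"},"y":{"type":"number"},"z":{"type":"number"},"yaw":{"type":"number"}}}}},"required":["commands"]}

```bash
mkdir -p pics; python3 - <<'E'
from workcell import env
import cv2,numpy as np
s=env.observe();print({k:np.round(v,3) for k,v in s.items()})
for n in("top","scene"):
    p,d=env.read_camera(n);np.savez(f"pics/{n}0.npz",p=p,d=d);i=env.camera_info(n);print(n,i)
    cv2.imwrite(f"pics/{n}0.png",cv2.cvtColor(p,cv2.COLOR_RGB2BGR))
E
```

```text
{'time': np.float64(0.0), 'joints': array([ 1.005,  0.313,  1.498,  0.   ,  1.331, -0.223]), 'qd': array([ 0.   , -0.001,  0.   ,  0.001, -0.001,  0.001]), 'joint_efforts': array([ 0.0000e+00, -4.1226e+01, -2.5975e+01, -0.0000e+00,  4.0000e-03,
       -0.0000e+00]), 'position': array([0.176, 0.494, 0.207]), 'orientation': array([ 0.171,  0.985, -0.001, -0.   ]), 'force': array([-0.067,  0.085, -0.873]), 'torque': array([-0.019,  0.014, -0.072]), 'grasp_force': np.float64(0.0), 'grip_width': np.float64(0.085)}
top {'camera_matrix': array([[452.72969153,   0.        , 259.06904436],
       [  0.        , 452.72969153, 195.1425274 ],
       [  0.        ,   0.        ,   1.        ]]), 'position': array([ 0.43871402, -0.01097235,  1.10268053]), 'attitude': array([ 0.70781052, -0.70339365,  0.05345805, -0.0372004 ])}
scene {'camera_matrix': array([[370.4623122 ,   0.        , 254.20454399],
       [  0.        , 370.4623122 , 188.95840516],
       [  0.        ,   0.        ,   1.        ]]), 'position': array([1.11180391, 0.28670834, 0.52991829]), 'attitude': array([ 0.45184141,  0.75897485, -0.40358427, -0.23857128])}
```

View pics/top0.png

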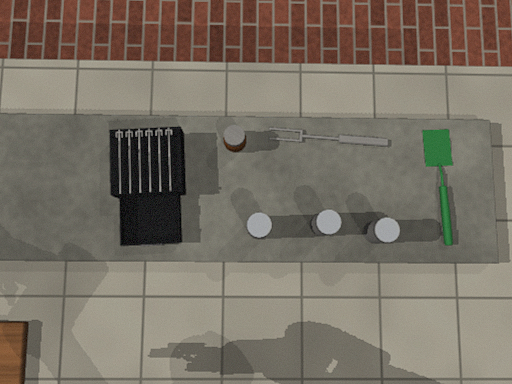

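View pics/scene0.png

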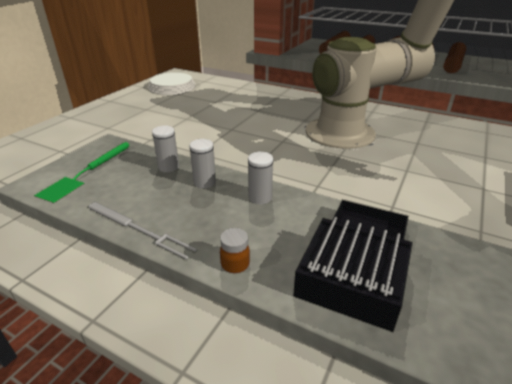

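The top view shows the tins' lids at about (259,225), (329,222) and (387,230). The caddy is around (147,160), with its open tray at about (150,220). The scene view agrees: three tins upright and the tray empty.

```bash
cat >h.py <<'E'
import numpy as np
from scipy.spatial.transform import Rotation as R
def pts(info,d):
    K=info["camera_matrix"];v,u=np.indices(d.shape)
    c=np.stack([(u-K[0,2])/K[0,0]*d,(v-K[1,2])/K[1,1]*d,d],-1)
    return c@R.from_quat(info["attitude"]).as_matrix().T+info["position"]
E
python3 - <<'E'
from workcell import env
import numpy as np,cv2
from h import *
f=np.load("pics/top0.npz");P=pts(env.camera_info("top"),f["d"])
z=P[...,2];dark=(f["p"].max(-1)<45)
print("ledge z",np.median(z[240:255,215:450]), "edge front", P[259,300],P[120,300])
for u,v in((259,225),(329,222),(387,230)):
    w=np.zeros(z.shape,bool);w[v-22:v+22,u-22:u+22]=1
    m=w&(abs(z-.145)<.008);q=P[m]
    (cx,cy),r=cv2.minEnclosingCircle(q[:,:2].astype(np.float32))
    print(u,v,"lid mean",q.mean(0).round(4),"circ",round(cx,4),round(cy,4),round(r,4),m.sum())
for v in (140,160,180,190,194,198,202,210,220,230,240,243,246):print(v,P[v,150].round(4))
for u in (108,112,116,118,120,122,124,130,150,170,178,180,182,184,186):print(u,P[220,u].round(4))
w=np.zeros(z.shape,bool);w[205:250,110:195]=1
m=w&(z>.06)&(z<.085);q=P[m][:,:2];print("tray rim",cv2.minAreaRect(q.astype(np.float32)),z[m].mean())
w=np.zeros(z.shape,bool);w[115:200,95:200]=1
m=w&(z>.09);q=P[m][:,:2];print("caddy",cv2.minAreaRect(q.astype(np.float32)),z[m].max())
E
```

```text
ledge z 0.04069381279652906 edge front [ 0.42661948 -0.13142257  0.03835921] [ 0.76083683 -0.1336959   0.03844162]
259 225 lid mean [ 0.499  -0.0334  0.1453] circ 0.4995 -0.0338 0.027 496
329 222 lid mean [ 0.5063 -0.1809  0.1453] circ 0.5064 -0.1816 0.0275 503
387 230 lid mean [ 0.4899 -0.305   0.1452] circ 0.4902 -0.3058 0.0273 510
140 [0.6892 0.2107 0.11  ]
160 [0.6432 0.2087 0.1122]
180 [0.5989 0.2078 0.1091]
190 [0.5762 0.2064 0.1116]
194 [0.5754 0.2197 0.0494]
198 [0.5657 0.2188 0.052 ]
202 [0.5566 0.219  0.0497]
210 [0.5381 0.2189 0.047 ]
220 [0.5146 0.2174 0.0503]
230 [0.4916 0.2169 0.0487]
240 [0.4685 0.2156 0.051 ]
243 [0.4611 0.2106 0.0732]
246 [0.455  0.2178 0.0383]
108 [0.5143 0.3151 0.0463]
112 [0.5149 0.3082 0.0387]
116 [0.515  0.2992 0.0378]
118 [0.5151 0.2947 0.0372]
120 [0.5122 0.2787 0.0772]
122 [0.5128 0.2764 0.0694]
124 [0.5141 0.2767 0.052 ]
130 [0.5143 0.2635 0.0499]
150 [0.5146 0.2174 0.0503]
170 [0.5146 0.1706 0.0544]
178 [0.5133 0.1492 0.0734]
180 [0.5137 0.1454 0.0688]
182 [0.5158 0.145  0.0407]
184 [0.5157 0.1402 0.0417]
186 [0.5158 0.1356 0.041 ]
tray rim ((0.5023849606513977, 0.21201731264591217), (0.09453859180212021, 0.13635845482349396), 1.8082400560379028) 0.07091176549334184
caddy ((0.6082529425621033, 0.13296017050743103), (0.39609140157699585, 0.20236513018608093), 67.39279174804688) 1.1026805344178108
```

Emit:
{"method": "arm_command", "body": {
  "commands": [
    {"grip": 1, "x": -1, "y": -1, "z": 0, "yaw": -0.219},
    {"grip": 1, "x": -1, "y": -1, "z": 0, "yaw": -0.219},
    {"grip": 1, "x": -1, "y": -1, "z": 0, "yaw": -0.219},
    {"grip": 1, "x": -1, "y": -1, "z": 0, "yaw": -0.219},
    {"grip": 1, "x": -1, "y": -1, "z": 0, "yaw": -0.219}
  ]
}}

```text
time: 0.6
position: [0.225, 0.3923, 0.2072]
orientation: [0.0, 1.0, 0.0, -0.0]
force: [-0.8, 1.4, -0.5]
grip_width: 0.0852
grasp_force: 0.0
```

Emit:
{"method": "arm_command", "body": {
  "commands": [
    {"grip": 1, "x": -0.7, "y": -1, "z": 0, "yaw": 0},
    {"grip": 1, "x": -0.7, "y": -1, "z": 0, "yaw": 0},
    {"grip": 1, "x": -0.7, "y": -1, "z": 0, "yaw": 0}
  ]
}}

```text
time: 0.9
position: [0.2832, 0.3101, 0.2071]
orientation: [0.002, 1.0, -0.0, 0.0]
force: [0.3, 0.4, -0.1]
grip_width: 0.0858
grasp_force: 0.0
```

Emit:
{"method": "arm_command", "body": {
  "commands": [
    {"grip": 1, "x": -0.7, "y": -1, "z": 0, "yaw": 0},
    {"grip": 1, "x": -0.7, "y": -1, "z": 0, "yaw": 0},
    {"grip": 1, "x": -0.7, "y": -1, "z": 0, "yaw": 0}
  ]
}}

```text
time: 1.2
position: [0.3394, 0.2302, 0.2071]
orientation: [0.002, 1.0, -0.0, 0.0]
force: [0.3, 0.5, 0.1]
grip_width: 0.0856
grasp_force: 0.0
```

Emit:
{"method": "arm_command", "body": {
  "commands": [
    {"grip": 1, "x": -0.7, "y": -1, "z": 0, "yaw": 0},
    {"grip": 1, "x": -0.7, "y": -1, "z": 0, "yaw": 0},
    {"grip": 1, "x": -0.7, "y": -1, "z": 0, "yaw": 0}
  ]
}}

```text
time: 1.5
position: [0.3954, 0.1505, 0.2069]
orientation: [0.002, 1.0, -0.0, 0.0]
force: [0.2, -0.4, 0.1]
grip_width: 0.0853
grasp_force: 0.0
```

Emit:
{"method": "arm_command", "body": {
  "commands": [
    {"grip": 1, "x": -0.7, "y": -1, "z": 0, "yaw": 0},
    {"grip": 1, "x": -0.7, "y": -1, "z": 0, "yaw": 0},
    {"grip": 1, "x": -0.7, "y": -1, "z": 0, "yaw": 0}
  ]
}}

```text
time: 1.8
position: [0.4514, 0.0709, 0.2067]
orientation: [0.001, 1.0, -0.0, -0.0]
force: [-0.4, 1.2, 0.1]
grip_width: 0.0848
grasp_force: 0.0
```

Emit:
{"method": "arm_command", "body": {
  "commands": [
    {"grip": 1, "x": -0.6, "y": -1, "z": 0, "yaw": 0},
    {"grip": 1, "x": -0.6, "y": -1, "z": 0, "yaw": 0},
    {"grip": 1, "x": -0.6, "y": -1, "z": 0, "yaw": 0},
    {"grip": 1, "x": -0.6, "y": -1, "z": 0, "yaw": 0},
    {"grip": 1, "x": -0.6, "y": -1, "z": 0, "yaw": 0}
  ]
}}

```text
time: 2.3
position: [0.497, -0.0054, 0.2071]
orientation: [-0.002, 1.0, 0.0, -0.0]
force: [0.0, -0.8, 0.3]
grip_width: 0.0852
grasp_force: 0.0
```

Emit:
{"method": "arm_command", "body": {
  "commands": [
    {"grip": 1, "x": -0.03, "y": -0.35, "z": 0, "yaw": 0},
    {"grip": 1, "x": -0.03, "y": -0.35, "z": 0, "yaw": 0},
    {"grip": 1, "x": -0.03, "y": -0.35, "z": 0.3, "yaw": 0},
    {"grip": 1, "x": -0.03, "y": -0.35, "z": 0.6, "yaw": 0},
    {"grip": 1, "x": -0.03, "y": -0.35, "z": 0.6, "yaw": 0}
  ]
}}

```text
time: 2.8
position: [0.4981, -0.0335, 0.157]
orientation: [-0.001, 1.0, 0.001, -0.003]
force: [-0.1, -0.2, 0.5]
grip_width: 0.0857
grasp_force: 0.0
```

```bash
python3 - <<'E'
from workcell import env
import cv2,numpy as np
from h import *
s=env.observe();p,d=env.read_camera("wrist");i=env.camera_info("wrist");print(s["position"])
T=np.eye(4);T[:3,:3]=R.from_quat(s["orientation"]).as_matrix();T[:3,3]=s["position"]
M=T@i["tool_from_camera"];P=pts(dict(camera_matrix=i["camera_matrix"],attitude=R.from_matrix(M[:3,:3]).as_quat(),position=M[:3,3]),d)
m=(abs(P[...,2]-.145)<.006)&(np.hypot(P[...,0]-.4995,P[...,1]+.0337)<.035);q=P[m]
print(m.sum(),q.mean(0),cv2.minEnclosingCircle(q[:,:2].astype(np.float32)))
cv2.imwrite("pics/w1.png",cv2.cvtColor(p,cv2.COLOR_RGB2BGR))
E
```

```text
[ 0.4981375  -0.03350919  0.15697463]
4812 [ 0.49763161 -0.0317673   0.14396394] ((0.49950316548347473, -0.03186321258544922), 0.02703818492591381)
```

View pics/w1.png

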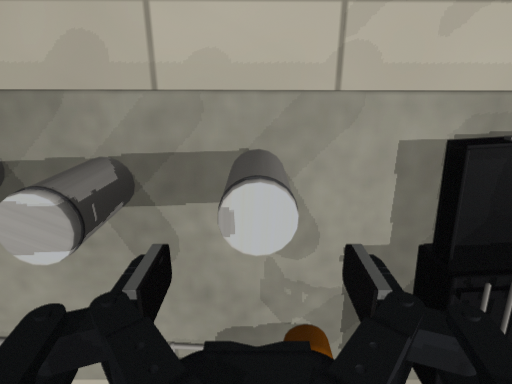

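The wrist view shows the lid at (258,215), centred between the fingers at columns 155 and 365. The lid position agrees with the top camera to 2 mm, so I'm descending to grip.

Emit:
{"method": "arm_command", "body": {
  "commands": [
    {"grip": 1, "x": -0.01, "y": 0, "z": 0.4, "yaw": 0},
    {"grip": 1, "x": -0.01, "y": 0, "z": 0.76, "yaw": 0},
    {"grip": 1, "x": -0.01, "y": 0, "z": 0.76, "yaw": 0},
    {"grip": 1, "x": -0.01, "y": 0, "z": 0.76, "yaw": 0}
  ]
}}

```text
time: 3.25
position: [0.5014, -0.0352, 0.1001]
orientation: [-0.001, 1.0, -0.0, 0.001]
force: [-0.5, -1.2, 0.3]
grip_width: 0.0852
grasp_force: 0.0
```

Emit:
{"method": "arm_command", "body": {
  "commands": [
    {"grip": -1, "x": 0, "y": 0, "z": 0, "yaw": 0},
    {"grip": -1, "x": 0, "y": 0, "z": 0, "yaw": 0},
    {"grip": -1, "x": 0, "y": 0, "z": 0, "yaw": 0},
    {"grip": -1, "x": 0, "y": 0, "z": 0, "yaw": 0},
    {"grip": -1, "x": 0, "y": 0, "z": 0, "yaw": 0},
    {"grip": -1, "x": 0, "y": 0, "z": 0, "yaw": 0},
    {"grip": -1, "x": 0, "y": 0, "z": 0, "yaw": 0},
    {"grip": -1, "x": 0, "y": 0, "z": 0, "yaw": 0}
  ]
}}

```text
time: 4.05
position: [0.5017, -0.0355, 0.1003]
orientation: [-0.001, 1.0, -0.0, 0.002]
force: [-0.3, 2.0, 9.3]
grip_width: 0.0524
grasp_force: 61.9
```

Emit:
{"method": "arm_command", "body": {
  "commands": [
    {"grip": -1, "x": 0, "y": 0, "z": -0.2, "yaw": 0},
    {"grip": -1, "x": 0, "y": 0, "z": -0.4, "yaw": 0},
    {"grip": -1, "x": 0, "y": 0, "z": -0.4, "yaw": 0},
    {"grip": -1, "x": 0, "y": 0, "z": -0.4, "yaw": 0},
    {"grip": -1, "x": 0, "y": 0, "z": -0.4, "yaw": 0},
    {"grip": -1, "x": 0, "y": 0, "z": -0.4, "yaw": 0}
  ]
}}

```text
time: 4.65
position: [0.5002, -0.0353, 0.1296]
orientation: [-0.001, 1.0, 0.0, -0.001]
force: [-0.2, -0.3, -3.5]
grip_width: 0.0519
grasp_force: 64.7
```

```bash
python3 - <<'E'
from workcell import env
import numpy as np
F=[]
for k in range(8):
    env.read_camera("top");s=env.observe();F.append(np.r_[s["force"],s["joint_efforts"][1:3]])
print(np.round(F,2),np.mean(F,0),s["grip_width"],s["grasp_force"],s["position"])
E
```

```text
[[ 2.000e-02 -9.400e-01 -3.850e+00 -4.191e+01 -2.484e+01]
 [ 2.200e-01  2.600e-01 -3.700e+00 -4.186e+01 -2.483e+01]
 [-2.500e-01  1.400e-01 -4.640e+00 -4.183e+01 -2.483e+01]
 [-7.800e-01 -1.000e-02 -3.420e+00 -4.181e+01 -2.484e+01]
 [-4.800e-01 -1.000e-01 -3.760e+00 -4.181e+01 -2.485e+01]
 [ 3.200e-01 -3.900e-01 -4.300e+00 -4.182e+01 -2.486e+01]
 [-9.400e-01 -6.500e-01 -4.660e+00 -4.182e+01 -2.487e+01]
 [ 2.800e-01  4.400e-01 -3.350e+00 -4.183e+01 -2.488e+01]] [ -0.20298141  -0.15610114  -3.96146548 -41.83659777 -24.84960303] 0.05245543676779299 64.7372751304647 [ 0.50064387 -0.0354523   0.13037091]
```

The average is −3.96 N, so tin 1 weighs about 400 g and is full. I'll put it back and go to the second tin.

Emit:
{"method": "arm_command", "body": {
  "commands": [
    {"grip": -1, "x": 0, "y": 0, "z": 0.2, "yaw": 0},
    {"grip": -1, "x": 0, "y": 0, "z": 0.35, "yaw": 0},
    {"grip": -1, "x": 0, "y": 0, "z": 0.4, "yaw": 0},
    {"grip": -1, "x": 0, "y": 0, "z": 0.4, "yaw": 0},
    {"grip": -1, "x": 0, "y": 0, "z": 0.4, "yaw": 0}
  ]
}}

```text
time: 5.55
position: [0.5014, -0.0346, 0.0999]
orientation: [-0.001, 1.0, 0.001, 0.001]
force: [-2.6, 6.2, 12.5]
grip_width: 0.0522
grasp_force: 66.8
```

Emit:
{"method": "arm_command", "body": {
  "commands": [
    {"grip": 1, "x": 0, "y": 0, "z": 0, "yaw": 0},
    {"grip": 1, "x": 0, "y": 0, "z": 0, "yaw": 0},
    {"grip": 1, "x": 0, "y": 0, "z": 0, "yaw": 0},
    {"grip": 1, "x": 0, "y": 0, "z": 0, "yaw": 0},
    {"grip": 1, "x": 0, "y": 0, "z": 0, "yaw": 0},
    {"grip": 1, "x": 0, "y": 0, "z": 0, "yaw": 0}
  ]
}}

```text
time: 6.15
position: [0.5007, -0.0355, 0.0983]
orientation: [-0.001, 1.0, -0.0, -0.0]
force: [-0.7, -0.1, 0.2]
grip_width: 0.0856
grasp_force: 0.0
```

Emit:
{"method": "arm_command", "body": {
  "commands": [
    {"grip": 1, "x": 0, "y": 0, "z": -0.4, "yaw": 0},
    {"grip": 1, "x": 0, "y": 0, "z": -1, "yaw": 0},
    {"grip": 1, "x": 0, "y": 0, "z": -1, "yaw": 0},
    {"grip": 1, "x": 0, "y": 0, "z": -1, "yaw": 0}
  ]
}}

```text
time: 6.55
position: [0.5009, -0.0355, 0.179]
orientation: [-0.001, 1.0, -0.0, 0.001]
force: [0.3, -0.2, -0.6]
grip_width: 0.0853
grasp_force: 0.0
```

Emit:
{"method": "arm_command", "body": {
  "commands": [
    {"grip": 1, "x": 0, "y": -0.3, "z": -0.3, "yaw": 0},
    {"grip": 1, "x": 0, "y": -0.85, "z": -0.3, "yaw": 0},
    {"grip": 1, "x": 0, "y": -0.85, "z": -0.3, "yaw": 0},
    {"grip": 1, "x": 0, "y": -0.85, "z": -0.3, "yaw": 0}
  ]
}}

```text
time: 6.95
position: [0.5002, -0.1037, 0.201]
orientation: [0.0, 1.0, 0.001, -0.001]
force: [-0.4, -0.9, -0.2]
grip_width: 0.0852
grasp_force: 0.0
```

Emit:
{"method": "arm_command", "body": {
  "commands": [
    {"grip": 1, "x": -0.1, "y": -1, "z": 0, "yaw": 0},
    {"grip": 1, "x": -0.1, "y": -1, "z": 0, "yaw": 0},
    {"grip": 1, "x": -0.1, "y": -1, "z": 0, "yaw": 0},
    {"grip": 1, "x": -0.1, "y": -1, "z": 0, "yaw": 0},
    {"grip": 1, "x": -0.1, "y": -1, "z": 0, "yaw": 0}
  ]
}}

```text
time: 7.45
position: [0.5088, -0.182, 0.202]
orientation: [-0.001, 1.0, 0.0, -0.0]
force: [0.5, 0.6, -0.7]
grip_width: 0.0855
grasp_force: 0.0
```

```bash
cat >look.py <<'E'
from workcell import env
import cv2,numpy as np
from h import *
def lids(Z=None):
    p,d=env.read_camera("top");P=pts(env.camera_info("top"),d)
    for c in((.4995,-.0338),(.5064,-.1816),(.4902,-.3058)):
        m=(abs(P[...,2]-.145)<.006)&(np.hypot(P[...,0]-c[0],P[...,1]-c[1])<.04)
        q=P[m]
        if len(q)>50: print(c,len(q),q.mean(0).round(4),cv2.minEnclosingCircle(q[:,:2].astype(np.float32)))
def wrist(c):
    s=env.observe();p,d=env.read_camera("wrist");i=env.camera_info("wrist");print(s["position"])
    T=np.eye(4);T[:3,:3]=R.from_quat(s["orientation"]).as_matrix();T[:3,3]=s["position"]
    M=T@i["tool_from_camera"];P=pts(dict(camera_matrix=i["camera_matrix"],attitude=R.from_matrix(M[:3,:3]).as_quat(),position=M[:3,3]),d)
    m=(abs(P[...,2]-.145)<.008)&(np.hypot(P[...,0]-c[0],P[...,1]-c[1])<.04);q=P[m]
    if len(q)>50: print(m.sum(),q.mean(0),cv2.minEnclosingCircle(q[:,:2].astype(np.float32)))
    return p
E
python3 - <<'E'
from look import *
lids();wrist((.5064,-.1816))
E
```

```text
(0.4995, -0.0338) 500 [ 0.4992 -0.0341  0.1453] ((0.499386727809906, -0.033827926963567734), 0.0270966999232769)
(0.5064, -0.1816) 91 [ 0.4902 -0.187   0.1454] ((0.4881395101547241, -0.18651609122753143), 0.013983797281980515)
[ 0.50883216 -0.18206223  0.20221489]
3374 [ 0.50559082 -0.179945    0.14393091] ((0.5073651075363159, -0.17987056076526642), 0.027030732482671738)
```

Tin 1 is back exactly where it was. Now I'll grip and lift tin 2.

Emit:
{"method": "arm_command", "body": {
  "commands": [
    {"grip": 1, "x": 0.02, "y": 0.01, "z": 0.3, "yaw": 0},
    {"grip": 1, "x": 0.02, "y": 0.01, "z": 0.7, "yaw": 0},
    {"grip": 1, "x": 0.02, "y": 0.01, "z": 1, "yaw": 0},
    {"grip": 1, "x": 0.02, "y": 0.01, "z": 1, "yaw": 0}
  ]
}}

```text
time: 7.95
position: [0.5058, -0.181, 0.1198]
orientation: [-0.001, 1.0, 0.002, -0.002]
force: [0.8, -0.1, 0.0]
grip_width: 0.0853
grasp_force: 0.0
```

Emit:
{"method": "arm_command", "body": {
  "commands": [
    {"grip": 1, "x": 0, "y": 0, "z": 0.28, "yaw": 0},
    {"grip": 1, "x": 0, "y": 0, "z": 0.28, "yaw": 0},
    {"grip": -1, "x": 0, "y": 0, "z": 0.28, "yaw": 0},
    {"grip": -1, "x": 0, "y": 0, "z": 0.28, "yaw": 0},
    {"grip": -1, "x": 0, "y": 0, "z": 0.28, "yaw": 0},
    {"grip": -1, "x": 0, "y": 0, "z": 0.28, "yaw": 0},
    {"grip": -1, "x": 0, "y": 0, "z": 0.28, "yaw": 0},
    {"grip": -1, "x": 0, "y": 0, "z": 0.28, "yaw": 0}
  ]
}}

```text
time: 8.75
position: [0.5081, -0.1828, 0.102]
orientation: [-0.001, 1.0, -0.001, 0.001]
force: [-1.4, 2.6, 7.2]
grip_width: 0.0519
grasp_force: 62.2
```

Emit:
{"method": "arm_command", "body": {
  "commands": [
    {"grip": -1, "x": 0, "y": 0, "z": 0, "yaw": 0},
    {"grip": -1, "x": 0, "y": 0, "z": 0, "yaw": 0},
    {"grip": -1, "x": 0, "y": 0, "z": -0.2, "yaw": 0},
    {"grip": -1, "x": 0, "y": 0, "z": -0.4, "yaw": 0},
    {"grip": -1, "x": 0, "y": 0, "z": -0.4, "yaw": 0},
    {"grip": -1, "x": 0, "y": 0, "z": -0.4, "yaw": 0},
    {"grip": -1, "x": 0, "y": 0, "z": -0.4, "yaw": 0},
    {"grip": -1, "x": 0, "y": 0, "z": -0.4, "yaw": 0}
  ]
}}

```text
time: 9.55
position: [0.5069, -0.1824, 0.1312]
orientation: [-0.001, 1.0, 0.0, -0.001]
force: [-0.2, 0.3, -3.6]
grip_width: 0.0519
grasp_force: 64.4
```

```bash
cat >weigh.py <<'E'
from workcell import env
import numpy as np
F=[]
for k in range(10):
    env.read_camera("top");s=env.observe();F.append(s["force"])
print(np.mean(F,0),np.std(F,0),s["grip_width"],s["grasp_force"],s["position"],s["time"])
E
python3 weigh.py
```

```text
[ 0.15080059 -0.12622284 -3.54227461] [0.43927178 0.5790023  0.46531234] 0.05215215108337344 64.37198793981224 [ 0.50720728 -0.18263009  0.13196132] 10.05
```

At −3.54 N, tin 2 is full as well (about 360 g). I'll put it back and move to tin 3.

Emit:
{"method": "arm_command", "body": {
  "commands": [
    {"grip": -1, "x": 0, "y": 0, "z": 0.2, "yaw": 0},
    {"grip": -1, "x": 0, "y": 0, "z": 0.35, "yaw": 0},
    {"grip": -1, "x": 0, "y": 0, "z": 0.4, "yaw": 0},
    {"grip": -1, "x": 0, "y": 0, "z": 0.4, "yaw": 0},
    {"grip": -1, "x": 0, "y": 0, "z": 0.4, "yaw": 0}
  ]
}}

```text
time: 10.55
position: [0.5078, -0.1817, 0.1014]
orientation: [-0.001, 1.0, 0.001, 0.001]
force: [-2.1, 7.3, 12.2]
grip_width: 0.0519
grasp_force: 66.8
```

Emit:
{"method": "arm_command", "body": {
  "commands": [
    {"grip": 1, "x": 0, "y": 0, "z": 0, "yaw": 0},
    {"grip": 1, "x": 0, "y": 0, "z": 0, "yaw": 0},
    {"grip": 1, "x": 0, "y": 0, "z": 0, "yaw": 0},
    {"grip": 1, "x": 0, "y": 0, "z": 0, "yaw": 0},
    {"grip": 1, "x": 0, "y": 0, "z": 0, "yaw": 0},
    {"grip": 1, "x": 0, "y": 0, "z": 0, "yaw": 0}
  ]
}}

```text
time: 11.15
position: [0.5072, -0.1827, 0.1]
orientation: [-0.001, 1.0, -0.0, -0.0]
force: [0.5, -0.5, 0.0]
grip_width: 0.0854
grasp_force: 0.0
```

Emit:
{"method": "arm_command", "body": {
  "commands": [
    {"grip": 1, "x": 0, "y": 0, "z": -0.4, "yaw": 0},
    {"grip": 1, "x": 0, "y": 0, "z": -1, "yaw": 0},
    {"grip": 1, "x": 0, "y": 0, "z": -1, "yaw": 0},
    {"grip": 1, "x": 0, "y": 0, "z": -1, "yaw": 0}
  ]
}}

```text
time: 11.55
position: [0.5075, -0.1828, 0.1806]
orientation: [-0.001, 1.0, -0.001, 0.001]
force: [-0.0, -0.1, -0.6]
grip_width: 0.0855
grasp_force: 0.0
```

Emit:
{"method": "arm_command", "body": {
  "commands": [
    {"grip": 1, "x": 0, "y": -0.3, "z": -0.3, "yaw": 0},
    {"grip": 1, "x": 0, "y": -0.85, "z": -0.3, "yaw": 0},
    {"grip": 1, "x": 0, "y": -0.85, "z": -0.3, "yaw": 0},
    {"grip": 1, "x": 0, "y": -0.85, "z": -0.3, "yaw": 0}
  ]
}}

```text
time: 11.95
position: [0.5067, -0.2508, 0.2024]
orientation: [0.0, 1.0, 0.001, -0.001]
force: [-0.1, 0.2, 0.2]
grip_width: 0.085
grasp_force: 0.0
```

Emit:
{"method": "arm_command", "body": {
  "commands": [
    {"grip": 1, "x": 0.21, "y": -0.68, "z": 0, "yaw": 0},
    {"grip": 1, "x": 0.21, "y": -0.68, "z": 0, "yaw": 0},
    {"grip": 1, "x": 0.21, "y": -0.68, "z": 0, "yaw": 0},
    {"grip": 1, "x": 0.21, "y": -0.68, "z": 0, "yaw": 0},
    {"grip": 1, "x": 0.21, "y": -0.68, "z": 0, "yaw": 0}
  ]
}}

```text
time: 12.45
position: [0.491, -0.3037, 0.2039]
orientation: [-0.001, 1.0, 0.0, -0.0]
force: [-0.9, -0.6, -1.2]
grip_width: 0.0855
grasp_force: 0.0
```

```bash
python3 - <<'E'
from look import *
lids();wrist((.4902,-.3058))
E
```

```text
(0.4995, -0.0338) 499 [ 0.4992 -0.0342  0.1452] ((0.49945953488349915, -0.034194350242614746), 0.026921160519123077)
(0.5064, -0.1816) 497 [ 0.5063 -0.1813  0.1453] ((0.5066229701042175, -0.18165168166160583), 0.026701096445322037)
[ 0.49098652 -0.30385657  0.20401306]
3313 [ 0.48936051 -0.30468665  0.14393517] ((0.49101558327674866, -0.30486777424812317), 0.026908352971076965)
```

Both full tins are back in place. Next is tin 3.

Emit:
{"method": "arm_command", "body": {
  "commands": [
    {"grip": 1, "x": 0, "y": -0.015, "z": 0.3, "yaw": 0},
    {"grip": 1, "x": 0, "y": -0.015, "z": 0.7, "yaw": 0},
    {"grip": 1, "x": 0, "y": -0.015, "z": 1, "yaw": 0},
    {"grip": 1, "x": 0, "y": -0.015, "z": 1, "yaw": 0}
  ]
}}

```text
time: 12.95
position: [0.4895, -0.3046, 0.1211]
orientation: [-0.001, 1.0, 0.002, -0.002]
force: [0.3, 0.4, 0.3]
grip_width: 0.0853
grasp_force: 0.0
```

Emit:
{"method": "arm_command", "body": {
  "commands": [
    {"grip": 1, "x": 0, "y": 0, "z": 0.3, "yaw": 0},
    {"grip": 1, "x": 0, "y": 0, "z": 0.3, "yaw": 0},
    {"grip": -1, "x": 0, "y": 0, "z": 0.3, "yaw": 0},
    {"grip": -1, "x": 0, "y": 0, "z": 0.3, "yaw": 0},
    {"grip": -1, "x": 0, "y": 0, "z": 0.3, "yaw": 0},
    {"grip": -1, "x": 0, "y": 0, "z": 0.3, "yaw": 0},
    {"grip": -1, "x": 0, "y": 0, "z": 0.3, "yaw": 0},
    {"grip": -1, "x": 0, "y": 0, "z": 0.3, "yaw": 0}
  ]
}}

```text
time: 13.75
position: [0.4914, -0.3067, 0.1021]
orientation: [-0.001, 1.0, -0.001, 0.001]
force: [0.1, 1.1, 7.0]
grip_width: 0.0518
grasp_force: 62.5
```

Emit:
{"method": "arm_command", "body": {
  "commands": [
    {"grip": -1, "x": 0, "y": 0, "z": 0, "yaw": 0},
    {"grip": -1, "x": 0, "y": 0, "z": 0, "yaw": 0},
    {"grip": -1, "x": 0, "y": 0, "z": -0.2, "yaw": 0},
    {"grip": -1, "x": 0, "y": 0, "z": -0.4, "yaw": 0},
    {"grip": -1, "x": 0, "y": 0, "z": -0.4, "yaw": 0},
    {"grip": -1, "x": 0, "y": 0, "z": -0.4, "yaw": 0},
    {"grip": -1, "x": 0, "y": 0, "z": -0.4, "yaw": 0},
    {"grip": -1, "x": 0, "y": 0, "z": -0.4, "yaw": 0}
  ]
}}

```text
time: 14.55
position: [0.4903, -0.306, 0.1313]
orientation: [-0.001, 1.0, 0.0, -0.0]
force: [0.6, -0.1, -0.8]
grip_width: 0.0514
grasp_force: 62.7
```

```bash
python3 weigh.py
```

```text
[-0.06950926  0.04324083 -0.84289689] [0.52864712 0.3589566  0.32145768] 0.05187097909126799 62.718697929085465 [ 0.49057698 -0.30626332  0.13198368] 15.05
```

At −0.84 N (about 80 g), tin 3 is the empty one. I'll raise it and carry it over the tray.

Emit:
{"method": "arm_command", "body": {
  "commands": [
    {"grip": -1, "x": 0, "y": 0, "z": -0.4, "yaw": 0},
    {"grip": -1, "x": 0, "y": 0, "z": -0.8, "yaw": 0},
    {"grip": -1, "x": 0, "y": 0, "z": -1, "yaw": 0},
    {"grip": -1, "x": 0, "y": 0, "z": -1, "yaw": 0}
  ]
}}

```text
time: 15.45
position: [0.4913, -0.3069, 0.2143]
orientation: [-0.001, 1.0, -0.002, 0.002]
force: [0.4, -0.9, -1.3]
grip_width: 0.0518
grasp_force: 63.0
```

Emit:
{"method": "arm_command", "body": {
  "commands": [
    {"grip": -1, "x": 0, "y": 0, "z": -0.5, "yaw": 0},
    {"grip": -1, "x": 0, "y": 0.3, "z": -0.5, "yaw": 0},
    {"grip": -1, "x": 0, "y": 0.65, "z": -0.5, "yaw": 0},
    {"grip": -1, "x": 0, "y": 1, "z": -0.5, "yaw": 0}
  ]
}}

```text
time: 15.85
position: [0.49, -0.2252, 0.2505]
orientation: [-0.0, 1.0, 0.001, -0.001]
force: [0.3, -0.0, -0.2]
grip_width: 0.0515
grasp_force: 63.1
```

Emit:
{"method": "arm_command", "body": {
  "commands": [
    {"grip": -1, "x": 0, "y": 0.35, "z": 0, "yaw": 0},
    {"grip": -1, "x": 0, "y": 0.7, "z": 0, "yaw": 0},
    {"grip": -1, "x": 0, "y": 1, "z": 0, "yaw": 0}
  ]
}}

```text
time: 16.15
position: [0.4899, -0.1447, 0.2506]
orientation: [-0.001, 1.0, 0.001, -0.001]
force: [0.9, 0.7, -0.5]
grip_width: 0.0522
grasp_force: 63.1
```

Emit:
{"method": "arm_command", "body": {
  "commands": [
    {"grip": -1, "x": 0, "y": 0.35, "z": 0, "yaw": 0},
    {"grip": -1, "x": 0, "y": 0.7, "z": 0, "yaw": 0},
    {"grip": -1, "x": 0, "y": 1, "z": 0, "yaw": 0}
  ]
}}

```text
time: 16.45
position: [0.4898, -0.0648, 0.2506]
orientation: [-0.001, 1.0, 0.0, -0.001]
force: [1.1, 0.1, -1.1]
grip_width: 0.0521
grasp_force: 63.1
```

Emit:
{"method": "arm_command", "body": {
  "commands": [
    {"grip": -1, "x": 0, "y": 0.35, "z": 0, "yaw": 0},
    {"grip": -1, "x": 0, "y": 0.7, "z": 0, "yaw": 0},
    {"grip": -1, "x": 0, "y": 1, "z": 0, "yaw": 0}
  ]
}}

```text
time: 16.75
position: [0.4896, 0.0151, 0.2506]
orientation: [-0.001, 1.0, 0.0, -0.001]
force: [0.4, -0.0, -0.3]
grip_width: 0.0519
grasp_force: 63.1
```

Emit:
{"method": "arm_command", "body": {
  "commands": [
    {"grip": -1, "x": 0, "y": 0.35, "z": 0, "yaw": 0},
    {"grip": -1, "x": 0, "y": 0.7, "z": 0, "yaw": 0},
    {"grip": -1, "x": 0, "y": 1, "z": 0, "yaw": 0}
  ]
}}

```text
time: 17.05
position: [0.4895, 0.0951, 0.2506]
orientation: [-0.001, 1.0, 0.0, -0.001]
force: [0.2, -0.0, -1.3]
grip_width: 0.0519
grasp_force: 63.1
```

Emit:
{"method": "arm_command", "body": {
  "commands": [
    {"grip": -1, "x": -0.1, "y": 0.35, "z": 0, "yaw": 0},
    {"grip": -1, "x": -0.2, "y": 0.7, "z": 0, "yaw": 0},
    {"grip": -1, "x": -0.24, "y": 1, "z": 0, "yaw": 0},
    {"grip": -1, "x": -0.24, "y": 1, "z": 0, "yaw": 0},
    {"grip": -1, "x": -0.24, "y": 1, "z": 0, "yaw": 0}
  ]
}}

```text
time: 17.55
position: [0.5088, 0.1737, 0.2508]
orientation: [-0.001, 1.0, -0.0, -0.001]
force: [-0.7, 0.1, 0.3]
grip_width: 0.0518
grasp_force: 63.2
```

Emit:
{"method": "arm_command", "body": {
  "commands": [
    {"grip": -1, "x": 0, "y": 0.25, "z": 0, "yaw": 0},
    {"grip": -1, "x": 0, "y": 0.475, "z": 0, "yaw": 0},
    {"grip": -1, "x": 0, "y": 0.475, "z": 0.2, "yaw": 0},
    {"grip": -1, "x": 0, "y": 0.475, "z": 0.6, "yaw": 0},
    {"grip": -1, "x": 0, "y": 0.475, "z": 0.9, "yaw": 0},
    {"grip": -1, "x": 0, "y": 0.475, "z": 1, "yaw": 0},
    {"grip": -1, "x": 0, "y": 0.475, "z": 1, "yaw": 0}
  ]
}}

```text
time: 18.25
position: [0.5089, 0.2109, 0.1713]
orientation: [-0.0, 1.0, -0.0, -0.001]
force: [0.6, -1.0, -0.6]
grip_width: 0.0518
grasp_force: 63.2
```

```bash
python3 - <<'E'
from look import *
lids()
p,d=env.read_camera("scene");print(env.observe()["position"])
cv2.imwrite("pics/s2.png",cv2.cvtColor(p,cv2.COLOR_RGB2BGR))
E
```

```text
(0.4995, -0.0338) 502 [ 0.4991 -0.0341  0.1454] ((0.4994567632675171, -0.03421196714043617), 0.026936275884509087)
(0.5064, -0.1816) 495 [ 0.5064 -0.1812  0.1454] ((0.5066380500793457, -0.18160592019557953), 0.027302632108330727)
[0.50978855 0.21143167 0.17320737]
```

View pics/s2.png

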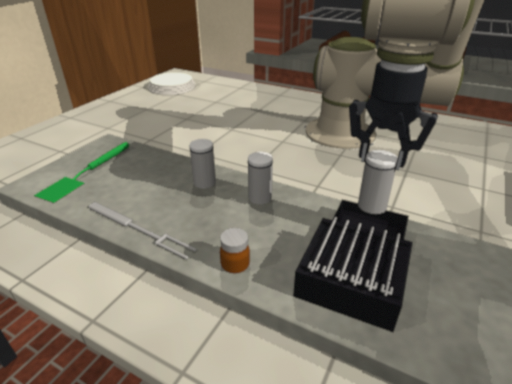

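The scene view shows the tin upright in the gripper above the tray at (378,185), with the two full tins still standing. I'll lower it gently.

Emit:
{"method": "arm_command", "body": {
  "commands": [
    {"grip": -1, "x": 0, "y": 0, "z": 0.3, "yaw": 0},
    {"grip": -1, "x": 0, "y": 0, "z": 0.55, "yaw": 0},
    {"grip": -1, "x": 0, "y": 0, "z": 0.7, "yaw": 0},
    {"grip": -1, "x": 0, "y": 0, "z": 0.73, "yaw": 0},
    {"grip": -1, "x": 0, "y": 0, "z": 0.73, "yaw": 0},
    {"grip": -1, "x": 0, "y": 0, "z": 0.73, "yaw": 0}
  ]
}}

```text
time: 18.95
position: [0.5098, 0.2119, 0.1148]
orientation: [-0.001, 1.0, 0.0, 0.001]
force: [-0.3, 0.3, -0.9]
grip_width: 0.052
grasp_force: 63.2
```

Emit:
{"method": "arm_command", "body": {
  "commands": [
    {"grip": -1, "x": 0, "y": 0, "z": 0.02, "yaw": 0},
    {"grip": -1, "x": 0, "y": 0, "z": 0.04, "yaw": 0},
    {"grip": -1, "x": 0, "y": 0, "z": 0.04, "yaw": 0},
    {"grip": -1, "x": 0, "y": 0, "z": 0.04, "yaw": 0}
  ]
}}

```text
time: 19.35
position: [0.5096, 0.2119, 0.1112]
orientation: [-0.001, 1.0, 0.0, 0.001]
force: [-0.3, -0.2, 6.1]
grip_width: 0.0519
grasp_force: 63.6
```

It has made contact at 6 N, so I'll release and back off.

Emit:
{"method": "arm_command", "body": {
  "commands": [
    {"grip": 1, "x": 0, "y": 0, "z": 0, "yaw": 0},
    {"grip": 1, "x": 0, "y": 0, "z": 0, "yaw": 0},
    {"grip": 1, "x": 0, "y": 0, "z": 0, "yaw": 0},
    {"grip": 1, "x": 0, "y": 0, "z": 0, "yaw": 0},
    {"grip": 1, "x": 0, "y": 0, "z": 0, "yaw": 0},
    {"grip": 1, "x": 0, "y": 0, "z": 0, "yaw": 0}
  ]
}}

```text
time: 19.95
position: [0.5091, 0.2117, 0.1103]
orientation: [-0.001, 1.0, -0.0, -0.0]
force: [-1.4, 0.0, -0.2]
grip_width: 0.0857
grasp_force: 0.0
```

Emit:
{"method": "arm_command", "body": {
  "commands": [
    {"grip": 1, "x": 0, "y": 0, "z": -0.3, "yaw": 0},
    {"grip": 1, "x": 0, "y": 0, "z": -0.7, "yaw": 0},
    {"grip": 1, "x": 0, "y": 0, "z": -1, "yaw": 0},
    {"grip": 1, "x": 0, "y": 0, "z": -1, "yaw": 0}
  ]
}}

```text
time: 20.35
position: [0.5105, 0.2121, 0.1937]
orientation: [-0.001, 1.0, 0.001, 0.003]
force: [0.4, -0.3, -0.1]
grip_width: 0.0854
grasp_force: 0.0
```

Emit:
{"method": "arm_command", "body": {
  "commands": [
    {"grip": 1, "x": 0, "y": 0, "z": -0.5, "yaw": 0},
    {"grip": 1, "x": 1, "y": 0, "z": -0.5, "yaw": 0},
    {"grip": 1, "x": 1, "y": 0, "z": -0.5, "yaw": 0},
    {"grip": 1, "x": 1, "y": 0, "z": -0.5, "yaw": 0}
  ]
}}

```text
time: 20.75
position: [0.4264, 0.2119, 0.2303]
orientation: [-0.001, 1.0, -0.0, -0.0]
force: [-0.2, -0.0, 0.2]
grip_width: 0.0851
grasp_force: 0.0
```

Emit:
{"method": "arm_command", "body": {
  "commands": [
    {"grip": 1, "x": 1, "y": 0, "z": 0, "yaw": 0},
    {"grip": 1, "x": 1, "y": 0, "z": 0, "yaw": 0},
    {"grip": 1, "x": 1, "y": 0, "z": 0, "yaw": 0},
    {"grip": 1, "x": 1, "y": 0, "z": 0, "yaw": 0},
    {"grip": 1, "x": 1, "y": 0, "z": 0, "yaw": 0},
    {"grip": 1, "x": 1, "y": 0, "z": 0, "yaw": 0}
  ]
}}

```text
time: 21.35
position: [0.35, 0.2115, 0.2301]
orientation: [-0.0, 1.0, -0.0, -0.0]
force: [-1.6, -0.4, 0.5]
grip_width: 0.0855
grasp_force: 0.0
```

```bash
python3 - <<'E'
from look import *
lids()
p,d=env.read_camera("top");P=pts(env.camera_info("top"),d)
m=(abs(P[...,2]-.154)<.008)&(np.hypot(P[...,0]-.51,P[...,1]-.212)<.05);q=P[m]
print("empty",m.sum(),q.mean(0),q[:,2].std(),cv2.minEnclosingCircle(q[:,:2].astype(np.float32)))
p,d=env.read_camera("scene")
cv2.imwrite("pics/s3.png",cv2.cvtColor(p,cv2.COLOR_RGB2BGR))
E
```

```text
(0.4995, -0.0338) 501 [ 0.4992 -0.0342  0.1454] ((0.49934083223342896, -0.03414926305413246), 0.026865864172577858)
(0.5064, -0.1816) 497 [ 0.5063 -0.1813  0.1453] ((0.5065732598304749, -0.1816183477640152), 0.026968566700816154)
empty 528 [0.50907518 0.21082201 0.15432142] 0.0019042399361464486 ((0.5092985033988953, 0.21082523465156555), 0.02722112275660038)
```

View pics/s3.png

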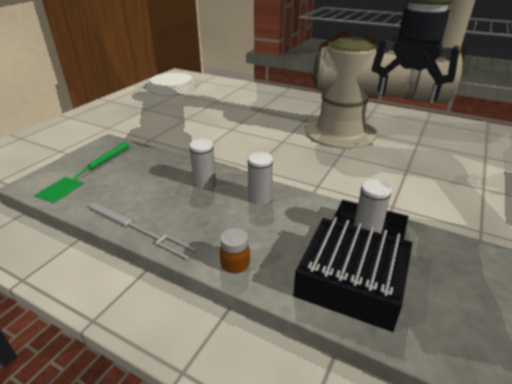

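The empty tin stands upright in the tray at (374,205), with its lid at z = 0.154 m. The full tins are at their original spots, (203,165) and (260,178).

```bash
python3 -c "
from workcell import env
print(env.job_done())"
```

```text
the job is handed in; nothing more can be done
None
```

The job is handed in: the empty tin (about 80 g, the one farthest from the caddy) stands upright in the tray, and both full tins are back within about 0.5 mm of where they stood, at about 21 s of the 58 s allowed.

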